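Tap the tube rack true on the viewing box

ROBOT

A 7-joint arm with a two-finger parallel gripper is mounted at the origin on the work surface. World frame = base frame: x ahead of the robot, y to its left, z up, the work surface at z = 0. Lengths are in m, angles in rad, forces in N, time in s.
With the tool pointing down it reaches from about 0.425 to 0.875 m from the base axis. Payload 4.7 kg.
Tool frame: the origin (TCP) lies at the very end of the fingers, on their centre line; the grasp point (between the pads) lies 19 mm behind it (grip_point_offset is the distance from the TCP to the grasp point, in m); x points along the fingers, z is the direction in which the jaws open and shut, and the axes are right-handed (so a half turn about x gives the same grasp; the last joint's range is limited). The gripper opens to 87 mm and grips with 3 to 60 N. Pads are 19 mm wide; open, the fingers measure 117 mm over their backs; the gripper's body (75 mm by 190 mm) begins 51 mm behind the grasp point.
Start: joints at [-1.153, 0.321, -0.07, 1.45, 0.023, 1.371, -0.057], TCP at [0.255, 0.598, 0.223] pointing down, gripper open.
Joint ranges: [-2.86, 2.86], [-0.3, 2.09], [-1.38, 1.24], [0.06, 2.45], [-1.56, 4.7], [0.09, 2.05], [-2.69, 2.69]. Speed limits (rad/s): [2.57, 2.57, 3.14, 3.14, 3.14, 3.14, 3.14].

INTERFACE

Orientations are given as a rotation vector (axis times angle).
In Python, from bench import get_state, get_image, calibration, close_job, grip_point_offset gives the robot as it stands.
- The arm moves only by the tool play_rows, never from a script. Its argument "targets" is a list of rows, each an object with "claw": the closure, from 0 (fully open) to 1 (shut); "linear": the shift along the tool's x, y, z as a fraction of full scale, a list of three; "rotation": the turn, a rotation vector about the tool's x, y, z as a fraction of full scale, a list of three. In form: [{"claw": claw, "linear": [x, y, z], "rotation": [wx, wy, wz]}, ...]. A call has 1 to 10 rows; each row shifts and turns the pose as measured when the row begins, along the tool's axes as they then stand; what a row does not reach is not made up. Full scale, the value 1, is 2.5 cm for a shift and 90 degrees for a turn. A row lasts 1/12 s, in which the tool goes at most 41.7 mm and 7.16 degrees, less where a joint would pass 70% of its speed; a pose out of reach is approached as far as the arm can. A call with a number of a shift or a turn outside -1 to 1 is refused whole. A call with a gripper value outside its range is refused whole. The fingers move at their own pace and stop on an object; "newtons" is the grip in N (left out, the last holds). Time passes only in rows, so rows that do not move let the fingers close. It gives the time, the measured TCP pose, the force and the opening at its end, in the units of the state.
- get_state(): the state, without advancing time (a new reading comes with each control period).
- get_image(name): name is "side" or "top"; returns the picture (420x560x3 uint8, blue, green, red); there is no depth.
- calibration(name): a dict with "fx", "fy", "cx", "cy" (pixels), "rvec" (rotation vector, rad) and "tvec" (3), from world to camera coordinates, as OpenCV has them. Camera axes: x right, y down, z forward; pixel columns grow to the right and rows downward; lengths in m; the calibration is good to about 2 mm. A picture is of the moment at which its call begins. calibration takes no time and is no camera call.
- close_job(): hands the job in, once; it reports no verdict.
The state is a dict: "time": time; "joint_positions": joint angles; "qd": joint speeds; "joint_torque": joint torques, N m; "position": TCP position; "tool_rot": TCP orientation; "ft_force": force on the tool from outside, world axes, zero at the start; "torque": the same for the moment, N m; "grip_width": opening from 0.0 (shut) to 1.0 (fully open).
Only numpy, scipy, OpenCV 4.12 (cv2) and the standard library are available. Lean on these libraries where they do the work, as an engineer would, in place of code of your own. Each camera call takes 0.05 s, during which the arm holds its last target. There are 200 camera calls.

TASK

The covered tube rack lies askew on the lit viewing box. Without gripping or lifting it, tap it gently with the fingertips on its long sides from opposite sides in turn - first on the blue bumper, then on the orange one, and on as needed, also on its short ends if it lies too far along - until it sits centred on the printed cross within the corner marks, with its long sides parallel to the long edges of the box. Leave it resting there and do not disturb the other things on the bench.

Things in the scene. Friction and masses are not known exactly. Their poses are not given: they have to be found in the camera images.
- rack: Loose low rack of tubes under a clear rigid cover, about 0.25 to 0.5 kg, a solid block to the touch: 140 mm along its x axis, 96 mm along its y axis over both bumpers, 44 mm tall (white body to 26 mm, clear cover above, coloured tube caps inside). Origin at the centre of its underside, z up. It slides when pushed and stops when no longer pushed. Pushed near one end of a long side (about 50 mm from the middle) it turns, with the other end staying nearly in place.
- blue_bumper: Blue strip, fixed along the rack's whole long side at the rack's +y: 136 mm long, 8 mm thick, from the underside to 26 mm up. Origin at the centre of the strip's underside, 44 mm from the rack's origin; its outer face is 48 mm from the rack's origin.
- orange_bumper: Orange strip of the same size on the opposite long side, at the rack's -y; outer face 48 mm from the rack's origin.
- lightbox: Fixed flat viewing box, grey frame with white screen: 340 mm along its x axis, 310 mm along its y axis, top surface 32 mm above the bench, no raised rim. Origin at the centre of its underside; its x axis is the way the rack's x axis should lie (the blue bumper then on its +y side). At the start the rack's x axis is turned 17 to 34 degrees anticlockwise seen from above, with its centre within 13 mm sideways (y) and 25 mm lengthways (x) of the mark.
- mark (a point): Crossing point of the two long thin black lines on the box's screen, at the middle of the top surface (32 mm above the bench); the lines run along the box's x and y axes right across the screen, and four black corner angles around it outline a 156 x 112 mm rectangle, long side along the box's x. Axes as the box's.
- amber_bottle: amber glass bottle with yellow cap, 72 mm across, 150 mm tall, origin under its centre; bystander
- clear_bottle: clear glass bottle with blue cap, 66 mm across, 140 mm tall, origin under its centre; bystander
- tip_box: closed pipette-tip box, black with blue lid, 120 x 85 x 65 mm, origin under its centre; bystander
- spatula: lab spatula lying flat on the bench, 170 mm long; bystander
- beaker: white open beaker, 72 mm across, 90 mm tall, origin under its centre; bystander
Things that resemble listed ones, but are neither listed nor needed, are in the scene too. What is shaped like the rack but brown or yellow is not meant.

How it is judged:
On the way, in this order (a step that is already met when the one before it is completed fails the run):
1. the fingers tap the rack on its blue bumper (contact force between the fingers and blue_bumper above 0.4 N), for 0.04 s.
2. then the fingers tap it from the opposite side, on its orange bumper (contact force between the fingers and orange_bumper above 0.4 N), for 0.04 s.
At the end, for the whole second after the job is handed in: the rack rests flat on the viewing box, its centre within 12 mm of the crossing point of the lines and its long axis within 7 degrees (0.12 rad) of the box's long axis, at rest (horizontal distance between rack and mark below 0.012 m and angle between the x axis of rack and the x axis of lightbox, either way round below 0.12 rad and z of rack in the frame of mark between -0.004 and 0.004 m and angle between rack's own z axis and vertical below 0.05 rad and linear speed of rack below 0.01 m/s); the robot touches nothing.
It fails at once if the rack is gripped across its two bumpers (contact force between the fingers and blue_bumper above 0.3 N and contact force between the fingers and orange_bumper above 0.3 N).
It fails at once if the rack is lifted off the box, or tipped by more than 10 degrees (z of rack in the frame of mark above 0.012 m or angle between rack's own z axis and vertical above 0.18 rad).
It fails at once if the rack is struck hard (it moves faster than 0.4 m/s) (linear speed of rack above 0.4 m/s).
It fails at once if one of the other things on the bench is moved by more than 30 mm (distance of any of amber_bottle, clear_bottle, tip_box, spatula, beaker from where it was at the start of the episode above 0.03 m).
It also fails if it takes over 48 s, if anything falls off the work surface, if the arm or the gripper's body presses on something with over 40 N, if the wrist force passes 120 N, or if a joint passes its speed limit or range.

## Working session

There is one attempt and no reset: what is moved stays moved. The work goes in short steps, Python scripts to look and compute and a tool call to move; the robot and the scene stay as the last step left them, time stands still between calls to the robot, and variables do not carry over. Pictures are saved under pics/ and viewed, about 8 in all and at most 12, crops included, and the job is handed in when it is done.

Besides the shell and the picture viewer there is one more tool, called after ">>>" as a command line: name --argument value ..., lists and objects as JSON in quotes. play_rows: Moves the arm, as the interface text tells. Shift numbers are shares of 2.5 cm and turn numbers shares of 90 degrees, none past 1 either way. Its arguments: {"type":"object","properties":{"targets":{"type":"array"},"newtons":{"type":"number"}},"required":["targets"]}

```bash
mkdir -p pics; ls; python3 - <<'E'
from bench import *
import cv2
for n in("top","side"):
    cv2.imwrite(f"pics/{n}0.png",get_image(n)); print(n,calibration(n))
s=get_state();print(s)
E
```

```text
pics
top {'fx': 526.9656959417151, 'fy': 526.9656959417151, 'cx': 280.8075276013015, 'cy': 207.91343968961831, 'rvec': array([ 2.19032865, -2.17251487,  0.07448518]), 'tvec': array([-0.00205439,  0.46641854,  1.82231772])}
side {'fx': 423.87206834975876, 'fy': 423.87206834975876, 'cx': 277.8517197962758, 'cy': 206.74267064836138, 'rvec': array([ 2.20441833, -0.18474994,  0.07645014]), 'tvec': array([-0.44952236,  0.09145146,  1.23001279])}
{'time': 0.1, 'joint_positions': array([-1.15291309,  0.32173945, -0.07008399,  1.45150598,  0.02262076,
        1.3708345 , -0.05689632]), 'qd': array([ 2.48814100e-04, -1.27361147e-03,  3.30402019e-04, -3.05458890e-03,
       -1.72774194e-03,  4.89219906e-05, -4.70345563e-04]), 'joint_torque': array([ 2.67871928e-04, -4.92572629e+01, -4.05472554e-01, -3.13397491e+01,
       -6.40022568e-02,  3.94211872e-02,  5.30701482e-05]), 'position': array([0.25524613, 0.59725838, 0.22160063]), 'tool_rot': array([-0.90788486,  1.37496332,  0.90618986]), 'ft_force': array([-0.6718263 , -0.27686949,  0.10495382]), 'torque': array([ 0.04224385,  0.0170522 , -0.02182888]), 'grip_width': 0.9948423792640767}
```

View pics/top0.png

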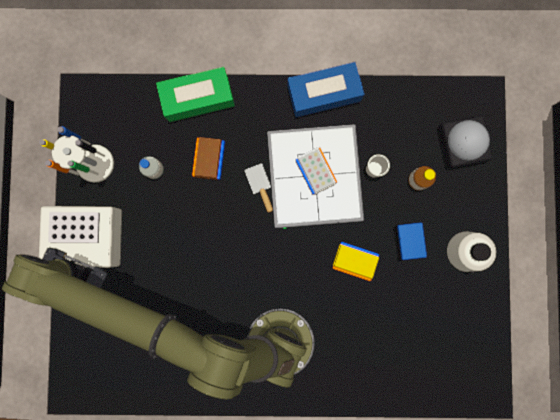

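View pics/side0.png

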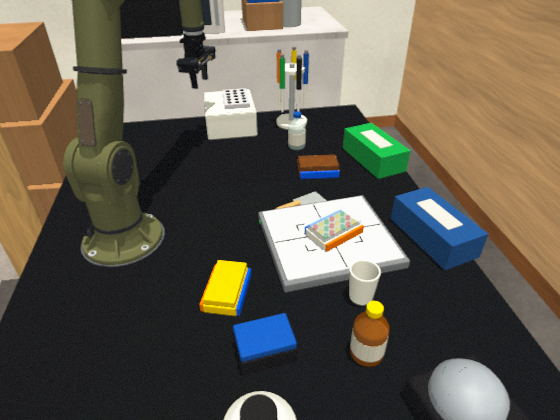

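The top view shows the rack at about (317,171), leaning up and to the left. Blue is on its left (+y) side and orange on its right. The box corners are near (268,129), (356,126), (362,221) and (274,227). The white beaker at (377,165) stands close to the right edge of the box. The side view shows the rack at (334,230).

```bash
cat > h.py <<'E'
from bench import *
import cv2, numpy as np
def cam(n):
    c=calibration(n);K=np.array([[c['fx'],0,c['cx']],[0,c['fy'],c['cy']],[0,0,1.]]);R=cv2.Rodrigues(c['rvec'])[0]
    return K,R,np.array(c['tvec'])
def cast(n,uv,z):
    K,R,t=cam(n);o=-R.T@t
    d=(np.c_[np.atleast_2d(uv),np.ones(len(np.atleast_2d(uv)))]@np.linalg.inv(K).T)@R
    return (o+d*((z-o[2])/d[:,2])[:,None])[:,:2]
def proj(n,P):
    K,R,t=cam(n);p=(np.atleast_2d(P)@R.T+t)@K.T
    return p[:,:2]/p[:,2:]
def tri(ua,ub):
    A=[K@np.c_[R,t] for K,R,t in (cam("top"),cam("side"))]
    X=cv2.triangulatePoints(A[0],A[1],np.float64(ua).reshape(-1,2).T,np.float64(ub).reshape(-1,2).T);return (X[:3]/X[3]).T
def biggest(m):
    c=cv2.findContours(m.astype(np.uint8),cv2.RETR_EXTERNAL,cv2.CHAIN_APPROX_NONE)[0]
    return max(c,key=cv2.contourArea)
def boxcorners(im,roi):
    x0,y0,x1,y1=roi;h=cv2.cvtColor(im,cv2.COLOR_BGR2HSV)
    m=np.zeros(im.shape[:2],np.uint8);m[y0:y1,x0:x1]=(h[y0:y1,x0:x1,2]>95)
    m=cv2.morphologyEx(m,cv2.MORPH_OPEN,np.ones((9,9)))
    c=biggest(m);hull=cv2.convexHull(c)
    return cv2.approxPolyDP(hull,8,True)[:,0],m
E
python3 - <<'E'
from h import *
t=cv2.imread("pics/top0.png");s=cv2.imread("pics/side0.png")
print(boxcorners(t,(262,118,367,235))[0].tolist());print(boxcorners(s,(255,190,412,290))[0].tolist())
for n in("top","side"):
    K,R,tt=cam(n);print(n,-R.T@tt)
a=cv2.resize(t[115:240,255:400],None,fx=4,fy=4,interpolation=cv2.INTER_CUBIC)
cv2.imwrite("pics/c0.png",a)
b=cv2.resize(s[185:290,250:420],None,fx=4.5,fy=4.5,interpolation=cv2.INTER_CUBIC)
cv2.imwrite("pics/c1.png",b)
E
```

```text
[[354, 125], [362, 220], [275, 226], [268, 131]]
[[260, 212], [309, 193], [363, 196], [407, 265], [375, 289], [285, 287]]
top [ 0.33138339 -0.00842727  1.85162263]
side [ 0.30343614 -0.9933252   0.80286782]
```

View pics/c0.png

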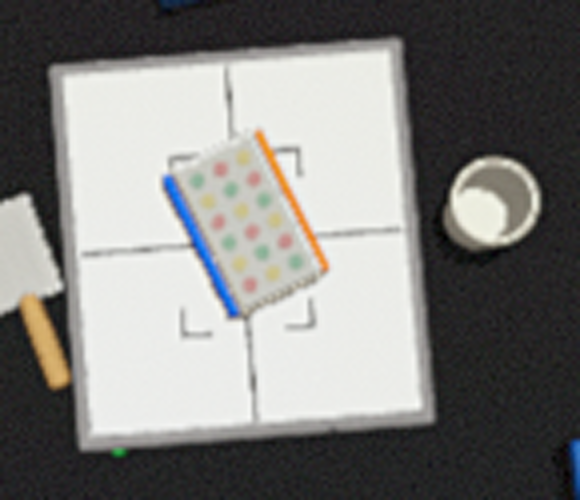

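View pics/c1.png

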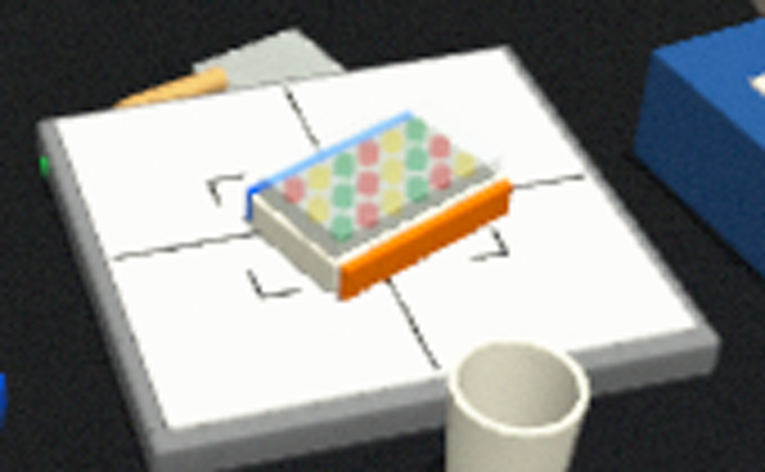

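The top crop shows rack corners at about (168,178), (262,133), (326,270) and (235,316), with the lines crossing near (240,243). The side crop shows the orange bumper's outer face from (340,285) to (510,190). The crossing there is hidden by the rack, but all four line arms are visible.

```bash
cat >> h.py <<'E'
def lines(im,pts,half=3):
    """refine dark thin line: for each sample along polyline segments find darkest point across; pts=list of (p,q)"""
    g=cv2.cvtColor(im,cv2.COLOR_BGR2GRAY).astype(np.float32);out=[]
    for p,q in pts:
        p,q=np.float32(p),np.float32(q);L=np.linalg.norm(q-p);d=(q-p)/L;n=np.array([-d[1],d[0]])
        o=np.arange(-half,half+.01,.25)
        for s in np.arange(0,L,1):
            P=p+d*s+o[:,None]*n
            v=cv2.remap(g,P[:,0].astype(np.float32)[None],P[:,1].astype(np.float32)[None],cv2.INTER_LINEAR)[0]
            w=np.clip(235-v-10,0,None)
            if w.max()>25: out.append(P.T@w/w.sum())
    return np.array(out)
def fit(P):
    a=cv2.fitLine(P.astype(np.float32),cv2.DIST_HUBER,0,.001,.001).ravel();return a[2:],a[:2]
def cross(a,b):
    s=np.linalg.solve(np.c_[a[1],-b[1]],b[0]-a[0]);return a[0]+s[0]*a[1]
def strips(n,im,mark,ang):
    h=cv2.cvtColor(im,cv2.COLOR_BGR2HSV);u=proj(n,[*mark,.05])[0]
    near=np.zeros(h.shape[:2],bool);r=48;x,y=u.astype(int);near[y-r:y+r,x-r:x+r]=1
    res={}
    for k,lo,hi in(("o",8,20),("b",102,125)):
        m=near&(h[...,0]>=lo)&(h[...,0]<=hi)&(h[...,1]>130)&(h[...,2]>90)
        m=m.astype(np.uint8);N,lab,st,_=cv2.connectedComponentsWithStats(m,connectivity=8)
        if N<2: continue
        i=1+st[1:,4].argmax();yy,xx=np.nonzero(lab==i);sat=h[yy,xx,1].astype(float)
        res[k]=(np.c_[xx,yy],sat)
    return res
def rack(n,im,mark,ang):
    S=strips(n,im,mark,ang);o={}
    for k,(uv,w) in S.items():
        P=cast(n,uv,.058 if n=="top" else (.045 if k=="o" else .058))
        c,d=fit(P)
        if d@[np.cos(ang),np.sin(ang)]<0:d=-d
        e=(P-c)@d;c=c+d*(e.min()+e.max())/2
        o[k]=(c,np.degrees(np.arctan2(d[1],d[0])-ang),np.ptp(e),len(P))
    return o
E
cat > m.py <<'E'
from h import *
t=cv2.imread("pics/top0.png");s=cv2.imread("pics/side0.png")
T=lambda x,y:(255+x/4-.4,115+y/4-.4);S=lambda x,y:(250+x/4.5-.4,185+y/4.5-.4)
ty=fit(cast("top",lines(t,[(T(227,75),T(233,125)),(T(248,330),T(255,412))]),.032))
tx=fit(cast("top",lines(t,[(T(90,254),T(185,247)),(T(325,236),T(395,231))]),.032))
sx=fit(cast("side",lines(s,[(S(120,257),S(245,236)),(S(518,188),S(578,179))]),.032))
sy=fit(cast("side",lines(s,[(S(290,93),S(315,140)),(S(395,290),S(430,355))]),.032))
D=lambda v:np.degrees(np.arctan(v[1]/v[0]))
print("top",cross(ty,tx),D(ty[1]),D(tx[1]));print("side",cross(sx,sy),D(sx[1]),D(sy[1]))
E
python3 - <<'E'
from m import *
mk=cross(ty,tx);ms=cross(sx,sy)
print("mark tri",tri(proj("top",[*mk,.032]),proj("side",[*ms,.032])))
a=np.arctan(ty[1][1]/ty[1][0])
for n,im in(("top",t),("side",s)): print(n,rack(n,im,mk,a))
# strip-end height: orange near-top corners, hand-read from crops
print("orange top ends",tri([T(259,131),T(326,266)],[S(510,182),S(342,268)]))
E
```

```text
top [ 0.5808888  -0.11568004] 4.9562554 -84.98894
side [ 0.58053505 -0.11536465] 4.895963 -85.15648
mark tri [[ 0.58069899 -0.11563668  0.03223796]]
top {'o': (array([ 0.61441395, -0.15776604]), np.float32(22.087914), np.float64(0.12799279241781766), 59), 'b': (array([ 0.57388006, -0.07868804]), np.float32(21.665373), np.float64(0.13089782738248723), 86)}
side {'o': (array([ 0.61386981, -0.15728756]), np.float32(23.575764), np.float64(0.15281964024341196), 293), 'b': (array([ 0.51835239, -0.11032786]), np.float32(38.135803), np.float64(0.02093674109709475), 9)}
orange top ends [[ 0.67378581 -0.12945109  0.05719135]
 [ 0.55564994 -0.18695671  0.05571276]]
```

```bash
cat >> h.py <<'E'
from scipy.spatial.transform import Rotation as Ro
MK=np.array([.5807,-.1156]);ANG=np.radians(4.95)
def show(goal=None):
    s=get_state();R=Ro.from_rotvec(s['tool_rot']).as_matrix()
    print("t",round(s['time'],2),"pos",s['position'].round(4),"f",s['ft_force'].round(2),"g",round(s['grip_width'],2));print(R.round(3))
    if goal is not None: print("rows(25mm)",(R.T@(np.array(goal)-s['position'])/.025).round(3))
E
python3 - <<'E'
from h import *
R=Ro.from_rotvec([-0.90788486,  1.37496332,  0.90618986]).as_matrix();show([.63,-.01,.13])
E
```

```text
t 0.1 pos [0.2552 0.5973 0.2216] f [-0.67 -0.28  0.1 ] g 0.99
[[-0.001 -0.92   0.393]
 [-0.002  0.393  0.92 ]
 [-1.    -0.    -0.002]]
rows(25mm) [  3.695 -23.327 -16.442]
```

>>> play_rows --targets '[{"claw": 1, "linear": [0, -0.6, -0.4], "rotation": [-0.075, 0, 0]}, {"claw": 1, "linear": [0, -0.6, -0.4], "rotation": [-0.075, 0, 0]}, {"claw": 1, "linear": [0, -0.6, -0.4], "rotation": [-0.075, 0, 0]}, {"claw": 1, "linear": [0, -0.6, -0.4], "rotation": [-0.075, 0, 0]}, {"claw": 1, "linear": [0, -0.6, -0.4], "rotation": [-0.075, 0, 0]}, {"claw": 1, "linear": [0, -0.6, -0.4], "rotation": [-0.075, 0, 0]}]' --newtons 40

```text
time: 0.6
position: [0.3318, 0.5296, 0.2172]
tool_rot: [-1.458, 1.036, 1.462]
ft_force: [-0.1, -0.2, 0.6]
grip_width: 0.629
```

```bash
python3 -c "
from h import *
show([.63,-.01,.13])"
```

```text
t 0.6 pos [0.3318 0.5296 0.2172] f [-0.08 -0.16  0.56] g 0.63
[[-0.007 -0.941 -0.337]
 [-0.006 -0.337  0.941]
 [-1.     0.009 -0.004]]
rows(25mm) [  3.54   -3.984 -24.328]
```

>>> play_rows --targets '[{"claw": 1, "linear": [0, -0.16, -0.98], "rotation": [0, 0, 0]}, {"claw": 1, "linear": [0, -0.16, -0.98], "rotation": [0, 0, 0]}, {"claw": 1, "linear": [0, -0.16, -0.98], "rotation": [0, 0, 0]}, {"claw": 1, "linear": [0, -0.16, -0.98], "rotation": [0, 0, 0]}, {"claw": 1, "linear": [0, -0.16, -0.98], "rotation": [0, 0, 0]}, {"claw": 1, "linear": [0, -0.16, -0.98], "rotation": [0, 0, 0]}, {"claw": 1, "linear": [0, -0.16, -0.98], "rotation": [0, 0, 0]}, {"claw": 1, "linear": [0, -0.16, -0.98], "rotation": [0, 0, 0]}, {"claw": 1, "linear": [0, -0.16, -0.98], "rotation": [0, 0, 0]}, {"claw": 1, "linear": [0, -0.16, -0.98], "rotation": [0, 0, 0]}]'

```text
time: 1.43
position: [0.4564, 0.3027, 0.2114]
tool_rot: [-1.464, 1.04, 1.473]
ft_force: [0.0, 0.2, 1.0]
grip_width: 0.005
```

>>> play_rows --targets '[{"claw": 1, "linear": [0, -0.16, -0.98], "rotation": [0, 0, 0]}, {"claw": 1, "linear": [0, -0.16, -0.98], "rotation": [0, 0, 0]}, {"claw": 1, "linear": [0, -0.16, -0.98], "rotation": [0, 0, 0]}, {"claw": 1, "linear": [0, -0.16, -0.98], "rotation": [0, 0, 0]}, {"claw": 1, "linear": [0, -0.16, -0.98], "rotation": [0, 0, 0]}, {"claw": 1, "linear": [0, -0.16, -0.98], "rotation": [0, 0, 0]}, {"claw": 1, "linear": [0, -0.16, -0.98], "rotation": [0, 0, 0]}, {"claw": 1, "linear": [0, -0.16, -0.98], "rotation": [0, 0, 0]}, {"claw": 1, "linear": [0, -0.16, -0.98], "rotation": [0, 0, 0]}, {"claw": 1, "linear": [0, -0.16, -0.98], "rotation": [0, 0, 0]}]'

```text
time: 2.27
position: [0.5804, 0.0737, 0.2081]
tool_rot: [-1.462, 1.046, 1.479]
ft_force: [0.7, -0.2, 1.4]
grip_width: 0.006
```

```bash
python3 -c "
from h import *
show([.63,-.01,.13])"
```

```text
t 2.27 pos [0.5804 0.0737 0.2081] f [ 0.68 -0.25  1.45] g 0.01
[[-0.022 -0.938 -0.346]
 [-0.015 -0.346  0.938]
 [-1.     0.025 -0.006]]
rows(25mm) [ 3.129 -0.781 -3.808]
```

>>> play_rows --targets '[{"claw": 1, "linear": [0.6, 0.11, -0.77], "rotation": [0, 0, 0]}, {"claw": 1, "linear": [0.6, 0.11, -0.77], "rotation": [0, 0, 0]}, {"claw": 1, "linear": [0.6, 0.11, -0.77], "rotation": [0, 0, 0]}, {"claw": 1, "linear": [0.6, 0.11, -0.77], "rotation": [0, 0, 0]}, {"claw": 1, "linear": [0.6, 0.11, -0.77], "rotation": [0, 0, 0]}, {"claw": 1, "linear": [0.8, 0, 0], "rotation": [0, 0, 0]}, {"claw": 1, "linear": [0.8, 0, 0], "rotation": [0, 0, 0]}, {"claw": 1, "linear": [0.6, 0, 0], "rotation": [0, 0, 0]}, {"claw": 1, "linear": [0, 0, 0], "rotation": [0, 0, 0]}]'

```text
time: 3.02
position: [0.599, -0.0388, 0.0713]
tool_rot: [-1.455, 1.059, 1.47]
ft_force: [-0.6, -0.1, 0.5]
grip_width: 0.007
```

```bash
python3 -c "
from h import *
show([.601,-.021,.045])
import cv2
c=[cv2.resize(get_image(n)[y:y+130,x:x+150],None,fx=2.6,fy=4) for n,x,y in (('top',250,110),('side',250,170))]
cv2.imwrite('pics/a1.png',np.hstack(c))"
```

```text
t 3.02 pos [ 0.599  -0.0388  0.0713] f [-0.64 -0.09  0.49] g 0.01
[[-0.023 -0.942 -0.334]
 [-0.019 -0.334  0.942]
 [-1.     0.028 -0.01 ]]
rows(25mm) [ 1.037 -0.344  0.656]
```

View pics/a1.png

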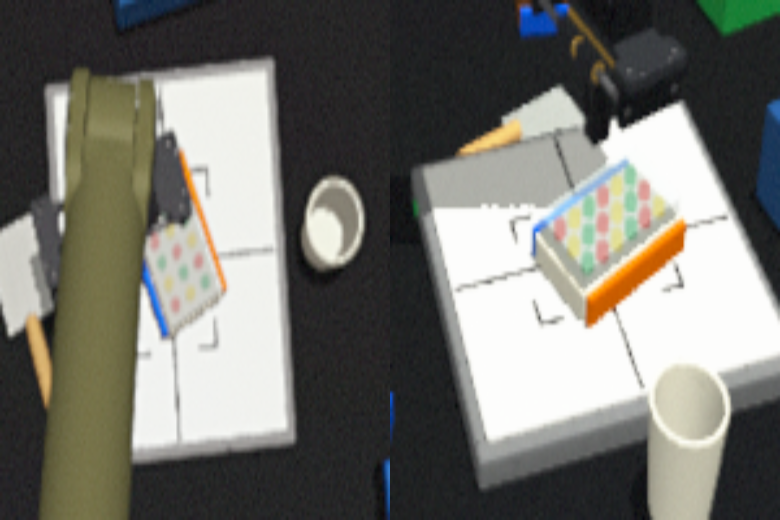

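The arm hides the left half of the rack in the top view. The side view still shows the rack unmoved, with the fingertips behind its blue side near (600,115). I'll back off a little and then lower.

>>> play_rows --targets '[{"claw": 1, "linear": [0, -0.35, 0.7], "rotation": [0, 0, 0]}, {"claw": 1, "linear": [0, 0, 0], "rotation": [0, 0, 0]}, {"claw": 1, "linear": [0.5, 0, 0], "rotation": [0, 0, 0]}, {"claw": 1, "linear": [0.5, 0, 0], "rotation": [0, 0, 0]}, {"claw": 1, "linear": [0, 0, 0], "rotation": [0, 0, 0]}]'

```text
time: 3.53
position: [0.6074, -0.0182, 0.0531]
tool_rot: [-1.465, 1.048, 1.459]
ft_force: [-0.9, -0.3, -1.2]
grip_width: 0.004
```

```bash
python3 -c "
from h import *
show([.601,-.021,.045])"
```

```text
t 3.53 pos [ 0.6074 -0.0182  0.0531] f [-0.88 -0.3  -1.17] g 0.0
[[-0.009 -0.942 -0.337]
 [-0.018 -0.336  0.942]
 [-1.     0.014 -0.014]]
rows(25mm) [ 0.329  0.274 -0.015]
```

>>> play_rows --targets '[{"claw": 1, "linear": [0.4, 0.2, 0], "rotation": [0, 0, 0]}, {"claw": 1, "linear": [0.1, 0, -0.3], "rotation": [0, 0, 0]}, {"claw": 1, "linear": [0, 0, -0.3], "rotation": [0, 0, 0]}, {"claw": 1, "linear": [0, 0, -0.2], "rotation": [0, 0, 0]}, {"claw": 1, "linear": [0, 0, -0.2], "rotation": [0, 0, 0]}, {"claw": 1, "linear": [0, 0, -0.2], "rotation": [0, 0, 0]}]'

```text
time: 4.03
position: [0.612, -0.0519, 0.0388]
tool_rot: [-1.463, 1.049, 1.461]
ft_force: [-0.2, 0.9, 0.3]
grip_width: 0.004
```

```bash
python3 -c "
from h import *
show([.601,-.021,.045])
print(rack('side',get_image('side'),MK,ANG))"
```

```text
t 4.03 pos [ 0.612  -0.0519  0.0388] f [-0.15  0.95  0.31] g 0.0
[[-0.011 -0.942 -0.336]
 [-0.018 -0.336  0.942]
 [-1.     0.016 -0.013]]
rows(25mm) [-0.263  0.003  1.307]
{'o': (array([ 0.61255102, -0.16147312]), np.float64(21.43345323534474), np.float64(0.15017238902259386), 300), 'b': (array([ 0.51447435, -0.11816096]), np.float64(55.62120355975111), np.float64(0.028273164305079212), 11)}
```

>>> play_rows --targets '[{"claw": 1, "linear": [-0.1, 0, -0.2], "rotation": [0, 0, 0]}, {"claw": 1, "linear": [0, 0, -0.2], "rotation": [0, 0, 0]}]'

```text
time: 4.25
position: [0.6162, -0.0627, 0.0421]
tool_rot: [-1.463, 1.049, 1.459]
ft_force: [0.5, 1.5, 1.4]
grip_width: 0.003
```

```bash
python3 -c "
from h import *
show([.601,-.021,.045])
print(rack('side',get_image('side'),MK,ANG))"
```

```text
t 4.25 pos [ 0.6162 -0.0627  0.0421] f [0.52 1.47 1.44] g 0.0
[[-0.01  -0.942 -0.335]
 [-0.018 -0.335  0.942]
 [-1.     0.015 -0.014]]
rows(25mm) [-0.14   0.017  1.773]
{'o': (array([ 0.60922668, -0.17029362]), np.float64(15.67789529349053), np.float64(0.14894870575908242), 327), 'b': (array([ 0.52015135, -0.11089398]), np.float64(31.518449526016592), np.float64(0.01224170223032255), 7)}
```

>>> play_rows --targets '[{"claw": 1, "linear": [0, 0, 0.6], "rotation": [0, 0, 0]}, {"claw": 1, "linear": [0, 0, 0.6], "rotation": [0, 0, 0]}, {"claw": 1, "linear": [-1, 0, 0], "rotation": [0, 0, 0]}, {"claw": 1, "linear": [-1, 0, 0], "rotation": [0, 0, 0]}, {"claw": 1, "linear": [-1, 0, 0], "rotation": [0, 0, 0]}, {"claw": 1, "linear": [0, 0, 0], "rotation": [0, 0, 0]}]'

```text
time: 4.8
position: [0.6034, -0.0286, 0.1175]
tool_rot: [-1.461, 1.053, 1.463]
ft_force: [0.4, -0.2, 0.6]
grip_width: 0.008
```

```bash
python3 -c "
from h import *
show([.574,-.224,.115])
print(rack('side',get_image('side'),MK,ANG))
print(rack('top',get_image('top'),MK,ANG))"
```

```text
t 4.8 pos [ 0.6034 -0.0286  0.1175] f [ 0.37 -0.18  0.6 ] g 0.01
[[-0.015 -0.942 -0.335]
 [-0.019 -0.335  0.942]
 [-1.     0.02  -0.013]]
rows(25mm) [ 0.263  3.723 -6.967]
{'o': (array([ 0.60950081, -0.17103198]), np.float64(15.39442195236749), np.float64(0.1488686460829306), 330), 'b': (array([ 0.5216178 , -0.11085084]), np.float64(21.340045275802936), np.float64(0.014327707802972291), 7)}
{'o': (array([ 0.60772633, -0.17203543]), np.float64(13.702604585522842), np.float64(0.12874662460623026), 56), 'b': (array([ 0.56322296, -0.09316627]), np.float64(14.536514334120746), np.float64(0.09584801757844334), 59)}
```

>>> play_rows --targets '[{"claw": 1, "linear": [0, 0.47, -0.87], "rotation": [0, 0, 0]}, {"claw": 1, "linear": [0, 0.47, -0.87], "rotation": [0, 0, 0]}, {"claw": 1, "linear": [0, 0.47, -0.87], "rotation": [0, 0, 0]}, {"claw": 1, "linear": [0, 0.47, -0.87], "rotation": [0, 0, 0]}, {"claw": 1, "linear": [0, 0.47, -0.87], "rotation": [0, 0, 0]}, {"claw": 1, "linear": [0, 0.47, -0.87], "rotation": [0, 0, 0]}, {"claw": 1, "linear": [0, 0.47, -0.87], "rotation": [0, 0, 0]}, {"claw": 1, "linear": [0, 0.47, -0.87], "rotation": [0, 0, 0]}, {"claw": 1, "linear": [0, 0, 0], "rotation": [0, 0, 0]}]'

```text
time: 5.65
position: [0.5619, -0.2219, 0.1038]
tool_rot: [-1.45, 1.059, 1.496]
ft_force: [-1.6, -0.5, 0.5]
grip_width: 0.006
```

```bash
python3 -c "
from h import *
show([.574,-.224,.045])"
```

```text
t 5.65 pos [ 0.5619 -0.2219  0.1038] f [-1.65 -0.53  0.47] g 0.01
[[-0.041 -0.937 -0.346]
 [-0.015 -0.346  0.938]
 [-0.999  0.044  0.   ]]
rows(25mm) [ 2.33  -0.526 -0.247]
```

>>> play_rows --targets '[{"claw": 1, "linear": [0, -0.6, -0.4], "rotation": [0, 0, 0]}, {"claw": 1, "linear": [0.8, 0, 0], "rotation": [0, 0, 0]}, {"claw": 1, "linear": [0.8, 0, 0], "rotation": [0, 0, 0]}, {"claw": 1, "linear": [0.7, 0, 0], "rotation": [0, 0, 0]}, {"claw": 1, "linear": [0, 0, 0], "rotation": [0, 0, 0]}]'

```text
time: 6.07
position: [0.5726, -0.2267, 0.0377]
tool_rot: [-1.44, 1.065, 1.5]
ft_force: [-0.8, 0.8, -0.8]
grip_width: 0.002
```

```bash
python3 -c "
from h import *
show([.574,-.224,.045])
print(rack('top',get_image('top'),MK,ANG))
im=get_image('side');cv2.imwrite('pics/a2.png',cv2.resize(im[170:300,240:420],None,fx=4,fy=4))"
```

```text
t 6.07 pos [ 0.5726 -0.2267  0.0377] f [-0.8   0.8  -0.77] g 0.0
[[-0.05  -0.939 -0.341]
 [-0.013 -0.341  0.94 ]
 [-0.999  0.051  0.005]]
rows(25mm) [-0.296 -0.073  0.085]
{'o': (array([ 0.63554394, -0.16261862]), np.float64(13.40389138481421), np.float64(0.06998014634588026), 30), 'b': (array([ 0.57883758, -0.08805946]), np.float64(13.94778105596962), np.float64(0.12864538266212672), 81)}
```

View pics/a2.png

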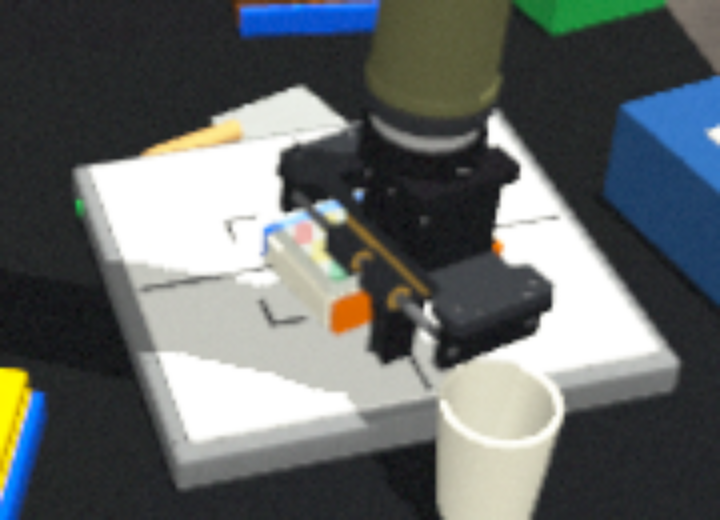

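The side view shows the fingertips at about (390,340), standing just clear of the orange face near its −x end. From above the blue strip is fully visible, so I can track the rack by it.

>>> play_rows --targets '[{"claw": 1, "linear": [-0.25, 0, 0.3], "rotation": [0, 0, 0]}, {"claw": 1, "linear": [0, 0, 0.3], "rotation": [0, 0, 0]}, {"claw": 1, "linear": [0, 0, 0.25], "rotation": [0, 0, 0]}, {"claw": 1, "linear": [0, 0, 0.2], "rotation": [0, 0, 0]}, {"claw": 1, "linear": [0, 0, 0.2], "rotation": [0, 0, 0]}, {"claw": 1, "linear": [0, 0, 0.2], "rotation": [0, 0, 0]}]'

```text
time: 6.67
position: [0.5648, -0.1908, 0.0532]
tool_rot: [-1.451, 1.061, 1.488]
ft_force: [0.3, -1.6, -0.2]
grip_width: 0.004
```

```bash
cat >> h.py <<'E'
def box(p):
    c,s=np.cos(ANG),np.sin(ANG);return (np.array([[c,s],[-s,c]])@(np.array(p)-MK)*1000).round(1)
def center(k='b',n='top'):
    o=rack(n,get_image(n),MK,ANG)
    for k in o:
        c,a,L,N=o[k];w=np.radians(a)+ANG;nn=np.array([-np.sin(w),np.cos(w)])
        print(k,"ang",round(float(a),1),"len",round(L*1000),"centre box mm",box(c+nn*(-.0455 if k=='b' else .044)))
E
python3 -c "
from h import *
show();center()"
```

```text
t 6.67 pos [ 0.5648 -0.1908  0.0532] f [ 0.25 -1.62 -0.24] g 0.0
[[-0.037 -0.939 -0.342]
 [-0.017 -0.341  0.94 ]
 [-0.999  0.041 -0.003]]
o ang 9.8 len 57 centre box mm [-94.1 208.1]
b ang 10.0 len 131 centre box mm [12.8 -7.8]
```

>>> play_rows --targets '[{"claw": 1, "linear": [0, 0, -0.35], "rotation": [0, 0, 0]}, {"claw": 1, "linear": [0.4, 0.55, -0.1], "rotation": [0, 0, 0]}, {"claw": 1, "linear": [0, 0.1, 0.25], "rotation": [0, 0, 0]}, {"claw": 1, "linear": [0, 0, 0.25], "rotation": [0, 0, 0]}, {"claw": 1, "linear": [0, 0, 0.2], "rotation": [0, 0, 0]}, {"claw": 1, "linear": [0, 0, 0.2], "rotation": [0, 0, 0]}]'

```text
time: 7.22
position: [0.5464, -0.1852, 0.045]
tool_rot: [-1.452, 1.059, 1.486]
ft_force: [-0.1, -0.6, -0.6]
grip_width: 0.004
```

```bash
python3 -c "
from h import *
show();center();print(box(get_state()['position'][:2]))"
```

```text
t 7.22 pos [ 0.5464 -0.1852  0.045 ] f [-0.08 -0.59 -0.64] g 0.0
[[-0.034 -0.939 -0.342]
 [-0.017 -0.341  0.94 ]
 [-0.999  0.038 -0.004]]
o ang 7.4 len 56 centre box mm [47.1  3.1]
b ang 5.7 len 130 centre box mm [13.4 -1.2]
[-40.2 -65. ]
```

>>> play_rows --targets '[{"claw": 1, "linear": [0, 0, 0.2], "rotation": [0, 0, 0]}, {"claw": 1, "linear": [0, 0, 0.1], "rotation": [0, 0, 0]}, {"claw": 1, "linear": [0, 0, -0.5], "rotation": [0, 0, 0]}, {"claw": 1, "linear": [0, 0, -0.5], "rotation": [0, 0, 0]}, {"claw": 1, "linear": [0, 0, 0], "rotation": [0, 0, 0]}]'

```text
time: 7.68
position: [0.5547, -0.1988, 0.0461]
tool_rot: [-1.457, 1.052, 1.489]
ft_force: [0.0, 0.2, -0.3]
grip_width: 0.004
```

```bash
python3 -c "
from h import *
show();center()"
```

```text
t 7.68 pos [ 0.5547 -0.1988  0.0461] f [ 0.03  0.18 -0.3 ] g 0.0
[[-0.032 -0.937 -0.348]
 [-0.015 -0.347  0.938]
 [-0.999  0.035 -0.003]]
o ang 1.7 len 80 centre box mm [39.3  6.8]
b ang 1.5 len 129 centre box mm [14.3  5. ]
```

>>> play_rows --targets '[{"claw": 1, "linear": [-1, 0, -0.1], "rotation": [0, 0, 0]}, {"claw": 1, "linear": [-1, 0, 0], "rotation": [0, 0, 0]}, {"claw": 1, "linear": [-1, 0, 0], "rotation": [0, 0, 0]}, {"claw": 1, "linear": [0, -0.9, 0.23], "rotation": [0, 0, 0]}, {"claw": 1, "linear": [0, -0.9, 0.23], "rotation": [0, 0, 0]}, {"claw": 1, "linear": [0, -0.9, 0.23], "rotation": [0, 0, 0]}, {"claw": 1, "linear": [0, -0.9, 0.23], "rotation": [0, 0, 0]}, {"claw": 1, "linear": [0, -0.9, 0.23], "rotation": [0, 0, 0]}, {"claw": 1, "linear": [0, -0.9, 0.23], "rotation": [0, 0, 0]}, {"claw": 1, "linear": [0, -0.9, 0.23], "rotation": [0, 0, 0]}]'

```text
time: 8.57
position: [0.6938, -0.1148, 0.1184]
tool_rot: [-1.44, 1.065, 1.479]
ft_force: [1.1, -0.9, 0.5]
grip_width: 0.001
```

>>> play_rows --targets '[{"claw": 1, "linear": [0, 0, 0], "rotation": [0.07, 0, 0]}, {"claw": 1, "linear": [0, 0, 0], "rotation": [0.07, 0, 0]}, {"claw": 1, "linear": [0, 0, 0], "rotation": [0.04, 0, 0]}, {"claw": 1, "linear": [0, 0, 0], "rotation": [0, 0, 0]}]'

```text
time: 8.9
position: [0.699, -0.1075, 0.1153]
tool_rot: [-1.234, 1.219, 1.268]
ft_force: [-0.7, -0.4, -0.1]
grip_width: 0.003
```

```bash
python3 -c "
from h import *
show([.698,-.1004,.045])
o=rack('side',get_image('side'),MK,ANG);print(o)
center()"
```

```text
t 8.9 pos [ 0.699  -0.1075  0.1153] f [-0.7  -0.37 -0.06] g 0.0
[[-0.036 -0.998 -0.049]
 [-0.01  -0.048  0.999]
 [-0.999  0.036 -0.008]]
rows(25mm) [ 2.81  -0.077  0.308]
{'o': (array([ 0.60195654, -0.15178042]), np.float64(2.8649137643527673), np.float64(0.14445576415479414), 361), 'b': (array([ 0.52567358, -0.07399505]), np.float64(50.147910015536844), np.float64(0.0054101076906179334), 3)}
o ang 0.8 len 132 centre box mm [14.3  6.6]
```

>>> play_rows --targets '[{"claw": 1, "linear": [0.7, 0, 0.35], "rotation": [0, 0, 0]}, {"claw": 1, "linear": [0.9, 0, 0], "rotation": [0, 0, 0]}, {"claw": 1, "linear": [0.9, 0, 0], "rotation": [0, 0, 0]}, {"claw": 1, "linear": [0.2, 0, 0], "rotation": [0, 0, 0]}, {"claw": 1, "linear": [0, 0.3, 0], "rotation": [0, 0, 0]}, {"claw": 1, "linear": [0, 0.3, 0], "rotation": [0, 0, 0]}, {"claw": 1, "linear": [0, 0.2, 0], "rotation": [0, 0, 0]}, {"claw": 1, "linear": [0, 0.2, 0], "rotation": [0, 0, 0]}]'

```text
time: 9.67
position: [0.672, -0.1038, 0.0498]
tool_rot: [-1.246, 1.209, 1.272]
ft_force: [1.4, -0.4, -0.4]
grip_width: 0.001
```

```bash
python3 -c "
from h import *
show();print(box(get_state()['position'][:2]))
o=rack('side',get_image('side'),MK,ANG)['o'];print(o)
center()"
```

```text
t 9.67 pos [ 0.672  -0.1038  0.0498] f [ 1.36 -0.36 -0.39] g 0.0
[[-0.03  -0.998 -0.061]
 [-0.01  -0.06   0.998]
 [-1.     0.03  -0.008]]
[91.9  3.8]
(array([ 0.59715764, -0.15228043]), np.float64(2.1682173935385416), np.float64(0.1447866219484898), 371)
o ang 0.5 len 129 centre box mm [9.2 6.7]
```

>>> play_rows --targets '[{"claw": 1, "linear": [0, 0.2, 0], "rotation": [0, 0, 0]}, {"claw": 1, "linear": [0, 0.18, 0], "rotation": [0, 0, 0]}, {"claw": 1, "linear": [0, -0.5, 0], "rotation": [0, 0, 0]}, {"claw": 1, "linear": [0, -0.5, 0], "rotation": [0, 0, 0]}, {"claw": 1, "linear": [-0.9, 0, 0], "rotation": [0, 0, 0]}, {"claw": 1, "linear": [-0.9, 0, 0], "rotation": [0, 0, 0]}, {"claw": 1, "linear": [-0.9, 0, 0], "rotation": [0, 0, 0]}, {"claw": 1, "linear": [0, 0, 0], "rotation": [0, 0, 0]}]'

```text
time: 10.43
position: [0.6874, -0.1027, 0.1209]
tool_rot: [-1.245, 1.21, 1.273]
ft_force: [2.0, -1.0, 1.8]
grip_width: 0.006
```

```bash
python3 -c "
from h import *
show();print(box(get_state()['position'][:2]))
o=rack('side',get_image('side'),MK,ANG)['o'];print(o)
center()"
```

```text
t 10.43 pos [ 0.6874 -0.1027  0.1209] f [ 1.97 -1.03  1.79] g 0.01
[[-0.032 -0.998 -0.06 ]
 [-0.01  -0.06   0.998]
 [-0.999  0.032 -0.008]]
[107.4   3.6]
(array([ 0.58729543, -0.15235567]), np.float64(1.488982828224277), np.float64(0.1429648951310334), 367)
o ang 0.3 len 135 centre box mm [2.6 7.7]
```

>>> play_rows --targets '[{"claw": 1, "linear": [0, 0, 0.8], "rotation": [0, 0, 0]}, {"claw": 1, "linear": [0, 0.8, 0.7], "rotation": [0, 0, 0]}, {"claw": 1, "linear": [0, 0.9, 0.7], "rotation": [0, 0, 0]}, {"claw": 1, "linear": [0, 0.9, 0.6], "rotation": [0, 0, 0]}, {"claw": 1, "linear": [0, 0.9, 0.6], "rotation": [0, 0, 0]}, {"claw": 1, "linear": [0, 0.9, 0.2], "rotation": [0, 0, 0]}, {"claw": 1, "linear": [0, 0, 0], "rotation": [0, 0, 0]}]'

```text
time: 11.12
position: [0.5577, -0.0167, 0.1097]
tool_rot: [-1.234, 1.228, 1.288]
ft_force: [0.2, -0.7, -1.1]
grip_width: 0.009
```

```bash
python3 -c "
from h import *
show();print(box(get_state()['position'][:2]))
o=rack('side',get_image('side'),MK,ANG)['o'];print(o)
center()
im=get_image('top')[115:240,255:400];jm=get_image('side')[185:290,250:420]
cv2.imwrite('pics/a3.png',np.vstack([cv2.resize(jm,(480,297)),cv2.resize(im,(480,300))]))"
```

```text
t 11.12 pos [ 0.5577 -0.0167  0.1097] f [ 0.21 -0.68 -1.1 ] g 0.01
[[-0.054 -0.997 -0.059]
 [-0.012 -0.059  0.998]
 [-0.998  0.054 -0.009]]
[-14.3 100.5]
(array([ 0.58727847, -0.15219569]), np.float64(1.343936504123063), np.float64(0.14290702279046164), 369)
o ang 0.3 len 132 centre box mm [0.9 7.5]
b ang -0.8 len 38 centre box mm [-46.5   6.4]
```

View pics/a3.png

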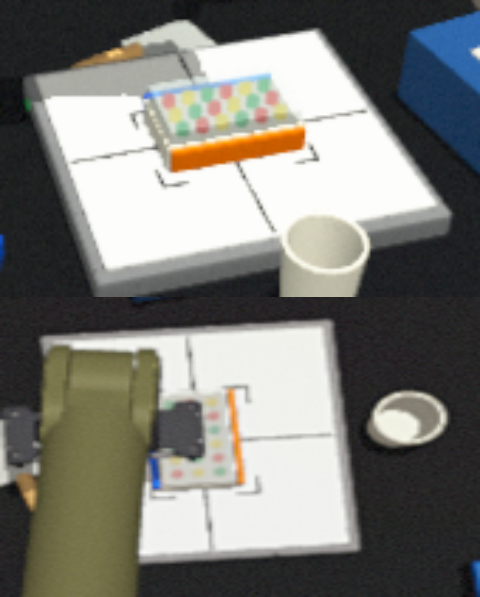

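The rack is square to the lines and centred lengthways. In the top view the orange strip at (235,435) sits inside the corner marks, but the rack is about 7 mm too far to the blue side. One small tap on the middle of the blue bumper should fix that.

>>> play_rows --targets '[{"claw": 1, "linear": [0, -0.75, 0], "rotation": [0, 0, 0]}, {"claw": 1, "linear": [0.7, 0, 0], "rotation": [0, 0, 0]}, {"claw": 1, "linear": [0.9, 0, 0], "rotation": [0, 0, 0]}, {"claw": 1, "linear": [0.8, 0, 0], "rotation": [0, 0, 0]}, {"claw": 1, "linear": [0, 0, -0.3], "rotation": [0, 0, 0]}, {"claw": 1, "linear": [0, 0, -0.3], "rotation": [0, 0, 0]}, {"claw": 1, "linear": [0, 0, -0.3], "rotation": [0, 0, 0]}, {"claw": 1, "linear": [0, 0, -0.2], "rotation": [0, 0, 0]}]'

```text
time: 11.98
position: [0.5909, -0.0534, 0.0497]
tool_rot: [-1.241, 1.227, 1.269]
ft_force: [-0.1, 0.6, -0.1]
grip_width: 0.002
```

```bash
python3 -c "
from h import *
show();print(box(get_state()['position'][:2]))
o=rack('side',get_image('side'),MK,ANG)['o'];print(o)
center()"
```

```text
t 11.98 pos [ 0.5909 -0.0534  0.0497] f [-0.11  0.56 -0.12] g 0.0
[[-0.04  -0.998 -0.052]
 [-0.018 -0.052  0.999]
 [-0.999  0.041 -0.016]]
[15.5 61.1]
(array([ 0.58677289, -0.15350496]), np.float64(0.9895547003578902), np.float64(0.14404375209384937), 374)
o ang -1.1 len 76 centre box mm [-26.2   4.9]
```

>>> play_rows --targets '[{"claw": 1, "linear": [0, 0, 0.3], "rotation": [0, 0, 0]}, {"claw": 1, "linear": [0, 0.8, 0], "rotation": [0, 0, 0]}, {"claw": 1, "linear": [0, 0, 0], "rotation": [0, 0, 0]}, {"claw": 1, "linear": [0, 0, -0.2], "rotation": [0, 0, 0]}, {"claw": 1, "linear": [0, 0, -0.2], "rotation": [0, 0, 0]}]'

```text
time: 12.5
position: [0.5732, -0.0536, 0.0543]
tool_rot: [-1.243, 1.219, 1.266]
ft_force: [1.3, 0.4, 0.5]
grip_width: 0.003
```

```bash
python3 -c "
from h import *
show();print(box(get_state()['position'][:2]))
o=rack('side',get_image('side'),MK,ANG)['o'];print(o)
center()"
```

```text
t 12.5 pos [ 0.5732 -0.0536  0.0543] f [1.34 0.4  0.55] g 0.0
[[-0.033 -0.998 -0.053]
 [-0.015 -0.053  0.998]
 [-0.999  0.034 -0.014]]
[-2.2 62.4]
(array([ 0.58599912, -0.15473211]), np.float64(0.4369608068789473), np.float64(0.14213818465712708), 374)
o ang 10.5 len 57 centre box mm [-94.8 208.7]
```

>>> play_rows --targets '[{"claw": 1, "linear": [0.35, 0, 0.15], "rotation": [0, 0, 0]}, {"claw": 1, "linear": [0, 0, -0.2], "rotation": [0, 0, 0]}, {"claw": 1, "linear": [0, 0, -0.2], "rotation": [0, 0, 0]}, {"claw": 1, "linear": [0, 0, -0.1], "rotation": [0, 0, 0]}]'

```text
time: 12.93
position: [0.5751, -0.0618, 0.0448]
tool_rot: [-1.243, 1.217, 1.266]
ft_force: [0.3, 1.9, 0.7]
grip_width: 0.007
```

```bash
python3 -c "
from h import *
show();print(box(get_state()['position'][:2]))
o=rack('side',get_image('side'),MK,ANG)['o'];print(o)"
```

```text
t 12.93 pos [ 0.5751 -0.0618  0.0448] f [0.25 1.95 0.74] g 0.01
[[-0.032 -0.998 -0.053]
 [-0.014 -0.053  0.998]
 [-0.999  0.032 -0.012]]
[-0.9 54. ]
(array([ 0.58561688, -0.16059869]), np.float64(-0.013633175969140763), np.float64(0.14237900612021304), 376)
```

>>> play_rows --targets '[{"claw": 1, "linear": [0, 0, 0.6], "rotation": [0, 0, 0]}, {"claw": 1, "linear": [0, 0, 0.8], "rotation": [0, 0, 0]}, {"claw": 1, "linear": [-0.9, 0, 0.4], "rotation": [0, 0, 0]}, {"claw": 1, "linear": [-0.9, 0, 0.4], "rotation": [0, 0, 0]}, {"claw": 1, "linear": [-0.9, 0, 0.8], "rotation": [0, 0, 0]}, {"claw": 1, "linear": [-0.9, 0, 0.8], "rotation": [0, 0, 0]}, {"claw": 1, "linear": [0, 0, 0.9], "rotation": [0, 0, 0]}, {"claw": 1, "linear": [0, 0, 0.9], "rotation": [0, 0, 0]}, {"claw": 1, "linear": [0, 0, 0.9], "rotation": [0, 0, 0]}, {"claw": 1, "linear": [0, 0, 0], "rotation": [0, 0, 0]}]'

```text
time: 13.82
position: [0.5707, 0.0983, 0.1354]
tool_rot: [-1.238, 1.23, 1.252]
ft_force: [0.2, 0.6, -0.5]
grip_width: 0.006
```

```bash
python3 -c "
from h import *
show()
o=rack('side',get_image('side'),MK,ANG)['o'];print(o)
center()
im=get_image('top')[115:240,255:400];jm=get_image('side')[185:290,250:420]
cv2.imwrite('pics/a4.png',np.vstack([cv2.resize(jm,(480,297)),cv2.resize(im,(480,300))]))"
```

```text
t 13.82 pos [0.5707 0.0983 0.1354] f [ 0.18  0.6  -0.54] g 0.01
[[-0.032 -0.999 -0.04 ]
 [-0.021 -0.039  0.999]
 [-0.999  0.033 -0.02 ]]
(array([ 0.58568797, -0.16143167]), np.float64(0.01926571082869503), np.float64(0.1423911993702504), 379)
o ang -1.8 len 131 centre box mm [ 1.6 -1.7]
b ang -1.6 len 131 centre box mm [-1.  -3.2]
```

View pics/a4.png

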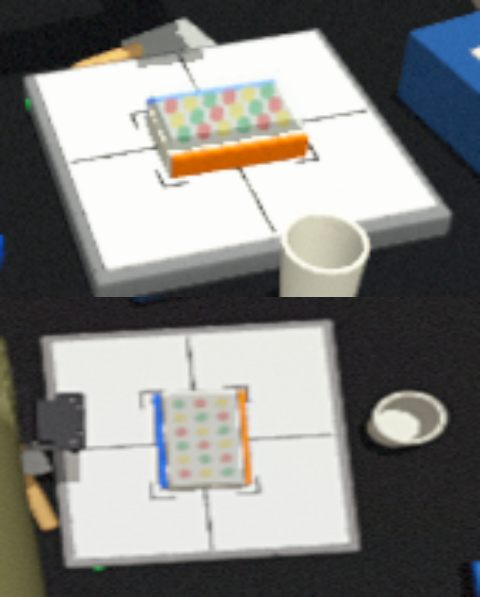

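The rack sits inside the four corner marks, from about (152,393) to (252,488) in the top view. It is within about 3 mm and 2° of the mark, and the arm is clear of everything.

```bash
python3 -c "
from bench import *
print(close_job())"
```

```text
the job is handed in; nothing more can be done
None
```

I tapped the rack into place without gripping or lifting it, and handed the job in about 14 s into the 48 s allowed. No verdict is reported.

**Taps:** I tapped the +x end of the blue bumper first, then the −x end of the orange one. A push on the +x short end and a small tap near the middle of the blue bumper finished the centring.

**Last checks:**

| Check | Measured | Limit |
|---|---|---|
| Rack centre from the mark, top view | about 2 mm (orange strip) or 3 mm (blue strip) | 12 mm |
| Rack angle to the box's long axis, top view | about −1.7° | 7° |
| Rack angle, side view | about 0.0° | 7° |

- **Disagreement:** the side view read about 1.5° higher than the top view throughout. Allowing for that offset, the two agree.
- **Arm:** it ended clear of everything, at about 13 cm height and to the left of the rack.
- **Other things:** the beaker and spatula look unmoved in the last picture. The last crops did not fully show the bottles and tip box, so I did not re-measure them. The arm never went near them.

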